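Nest the liner and cup in the leaning tumbler

ROBOT

A 6-joint arm with a two-finger parallel gripper is mounted at the origin on a cart in front of the work surface, level with it; the furniture and walls round the work are solid. World frame = base frame: x ahead of the robot, y to its left, z up, the work surface at z = 0. Lengths are in m, angles in degrees, forces in N, time in s.
With the tool pointing down it reaches from about 0.275 to 0.975 m from the base axis. Payload 8.4 kg.
Tool frame: the origin (TCP) lies on the front face of the gripper's body, between the roots of the fingers; the fingertips stand 88 mm ahead of it and the grasp point (between the pads) lies 69 mm ahead of it; z points along the fingers, y is the direction in which the jaws open and shut (so a half turn about z gives the same grasp; the last joint's range is limited). The gripper opens to 92 mm and grips with 3 to 60 N. Pads are 20 mm wide; open, the fingers measure 128 mm over their backs; the gripper's body (75 mm by 189 mm) begins 69 mm behind the grasp point.
Start: joints at [63.747, 20.225, 93.587, -0, 66.188, -0.138], TCP at [0.275, 0.561, 0.303] pointing down, gripper open.
Joint ranges: [-150.9, 150.9], [-52.94, 120.26], [3.33, 152.33], [-74.26, 254.26], [0, 154.13], [-172.89, 172.89]. Speed limits (degrees/s): [127.2, 127.2, 159.86, 180, 180, 180].

INTERFACE

Orientations are given as [roll, pitch, yaw] about the fixed x, y, z axes, in that order (R = Rz(yaw) Ry(pitch) Rx(roll)).
In Python, from rig import manip, imaging gives the robot as it stands.
- The arm moves only by the shell command python3 -m jog 'ROWS' [FORCE]. ROWS is JSON, a list that holds one entry, the list of rows, each a list of 7 numbers: the turn, a rotation vector about the tool's x, y, z in rad, then the shift along the tool's x, y, z in m, then the finger opening in m, from 0 to 0.0919. A call has 1 to 12 rows; each row shifts and turns the commanded pose from where the row before left it, along the tool's axes as they then stand; what a row does not reach is not made up. A row lasts 1/12 s, in which the tool goes at most 41.7 mm and 7.16 degrees, less where a joint would pass 70% of its speed; a pose out of reach is approached as far as the arm can. A call is refused whole if a number of a shift passes 0.0417 or a number of a turn 0.125, either way. A call with a gripper value outside its range is refused whole. The fingers move at their own pace and stop on an object; FORCE is the grip in N (left out, the last holds). Time passes only in rows, so rows that do not move let the fingers close. It gives the time, the measured TCP pose, the force and the opening at its end, in the units of the state.
- manip.get_obs(): the state, without advancing time (a new reading comes with each control period).
- imaging.read_camera(name): name is "scene" or "side" or "wrist"; returns a dict with "pixels" (400x640x3 uint8, red, green, blue), "z_map" (400x640 float32, m along the optical axis (not along the pixel's ray), 0 where there is no reading), "vertical_fov" (degrees; the focal length in pixels is half the picture's height over the tangent of half this angle, whatever the lens; pixels are square), "cx", "cy" (the principal point, pixels), "view" (4x4, takes a point from world to camera coordinates). Camera axes: x right, y up, looking along -z (the intrinsics and any distortion apply to the point x, -y, -z); pixel columns grow to the right and rows downward; lengths in m; the calibration is good to about 2 mm. The wrist camera is an equidistant fisheye: a pixel r from the principal point sees the ray r / f radians off the axis. A picture is of the moment at which its call begins.
- manip.close_job(): hands the job in, once; it reports no verdict.
The state is a dict: "time": time; "joint_pos": joint angles; "joint_vel": joint speeds; "joint_efforts": joint torques, N m; "tool_pos": TCP position; "tool_rot": TCP orientation; "contact_force": force on the tool from outside, world axes, zero at the start; "wrist_torque": the same for the moment, N m; "finger_gap": finger opening in m.
Only numpy, scipy, OpenCV 4.12 (cv2) and the standard library are available. Lean on these libraries where they do the work, as an engineer would, in place of code of your own. Each camera call takes 0.05 s, during which the arm holds its last target. There are 200 camera calls.

TASK

Load the leaning bench tumbler with its graded vessels, largest first: put the aluminium liner into the blue drum, turn it to and fro there until its slot drops over the drive dog on the drum floor and it sits fully home, and only then nest the green cup inside the liner, right down to its floor. Let go of both at rest and leave the weight, the tape roll and the red marker where they are.

Things in the scene. Friction and masses are not known exactly. Their poses are not given: they have to be found in the camera images.
- drum: Fixed blue open drum of the tumbler, leaning 25 degrees so its mouth looks up and to the robot's right, partly back towards the robot (heading varies). Origin: centre of its underside; z along its axis out of the mouth, y level, x opposite to the lean and rising. Floor at z = 8 mm, bore 64 mm up to z = 48 mm. Carried by a foot 150 x 110 mm and cheeks 100 mm apart.
- drum_mouth (a point): Centre of the drum's rim, on its axis 56 mm from the drum's origin; axes as the drum's. The bore flares to 70 mm here; the rim is 82 mm across outside.
- dog_top (a point): Middle of the top of the brass drive dog, on the drum's axis, 5 mm above its floor; axes are the drum's, not the dog's. The dog is a straight bar 36 x 8 x 5 mm across the floor on a stiff spindle (0.5 N m friction). It lies at any angle within 0.6 rad (34 degrees) either side of the drum's x axis; that angle is not measured.
- liner: Loose aluminium pot, 0.2 kg, 60 mm outside, 88 mm high, bore 52 mm, upright on the table at first. Origin: centre of underside; z out of its mouth. A slot 13 mm wide, 7 mm deep crosses the underside along its x axis; red stripes at +x and -x show it (a half turn is the same). Home, its rim stands 40 mm proud of the drum's rim.
- liner_floor (a point): Centre of the liner's inner floor, 11 mm above its underside; axes as the liner's. With its slot off the dog the liner rides on the dog, 5 mm too high; with the slot within about 0.1 rad of the dog it can drop those 5 mm onto the drum floor.
- cup: Loose green straight cup, about 0.1 kg, 46 mm outside diameter (40 mm at the very bottom edge), 112 mm high; it stands upright on the table at the start. Origin: centre of its underside; z up out of its mouth. Hold it round the outside: nothing goes into it. Home in the liner it stands on the liner's floor with 35 mm showing above the liner's rim, about 3 mm of play all round.
- hold_weight: Dark steel hold-down weight with a ring, 35 x 55 x 71 mm, a bystander; origin at the centre of its underside.
- tape_roll: Yellow roll of tape lying flat, 91 mm across, 24 mm high, a bystander; origin at the centre of its underside.
- marker_red: Red marker pen lying flat, 135 mm long, 16 mm high, a bystander; origin at the centre of its underside.

How it is judged:
By the outcome, as a careful person would: the job done as asked, in the order asked, and still so for the second after the job is handed in, with the robot touching nothing.
It also fails if it takes over 59 s, if anything falls off the work surface, if the arm or the gripper's body presses on something with over 40 N, if the wrist force passes 120 N, or if a joint passes its speed limit or range.

## Working session

There is one attempt and no reset: what is moved stays moved. The work goes in short steps, Python scripts to look and compute and a shell command to move; the robot and the scene stay as the last step left them, time stands still between calls to the robot, and variables do not carry over. Pictures are saved under pics/ and viewed, about 8 in all and at most 12, crops included, and the job is handed in when it is done.

```bash
ls; mkdir -p pics; cat > h.py <<'E'
import numpy as np, cv2
from rig import manip, imaging
def cam(n):
    c=imaging.read_camera(n); c['f']=200/np.tan(np.radians(c['vertical_fov'])/2); c['V']=np.array(c['view']); c['n']=n; return c
def ray(c,u,v):
    x=(np.asarray(u,float)-c['cx'])/c['f'];y=(np.asarray(v,float)-c['cy'])/c['f']
    if c['n']=='wrist':
        r=np.hypot(x,y)+1e-9; k=np.tan(r)/r; x=x*k;y=y*k
    return np.stack([x,-y,-np.ones_like(x)],-1)
def pts(c,u,v):  # world points from depth
    z=c['z_map'][np.asarray(v),np.asarray(u)]
    p=ray(c,u,v)*z[...,None]; R=c['V'][:3,:3]; return (p-c['V'][:3,3])@R
def plane(c,u,v,h):
    R=c['V'][:3,:3]; o=-R.T@c['V'][:3,3]; d=ray(c,u,v)@R; return o+d*((h-o[2])/d[...,2])[...,None]
def save(c,n): cv2.imwrite('pics/'+n+'.png',c['pixels'][...,::-1])
E
python3 - <<'E'
from h import *
for n in('scene','side'):
    c=cam(n); save(c,n+'0'); print(n,c['f'],c['cx'],c['cy'],(-c['V'][:3,:3].T@c['V'][:3,3]).round(3),(c['z_map']>0).mean(), -c['V'][2,:3])
print(manip.get_obs())
a=cv2.imread('pics/scene0.png');
E
```

```text
pics
scene 425.7727971884865 320.8076456601771 197.76135037602157 [-0.102 -0.629  1.12 ] 0.991984375 [ 0.49872433  0.40920935 -0.76408229]
side 443.833958100793 320.5812982184968 200.5462955809908 [ 0.106 -0.799  0.877] 0.981359375 [ 0.38997281  0.62022303 -0.68062075]
{'time': 0.1, 'joint_pos': array([ 6.37485153e+01,  2.02596233e+01,  9.36232856e+01, -2.21120731e-03,
        6.61890148e+01, -1.39288246e-01]), 'joint_vel': array([-0.07941289, -0.0880588 , -0.11690176, -0.04199631, -0.06304697,
        0.06355458]), 'joint_efforts': array([ 4.59190233e-04, -5.94899762e+01, -3.34933448e+01,  6.98467693e-02,
        1.82346365e-02, -6.62725324e-05]), 'tool_pos': array([0.27496171, 0.56090038, 0.30203808]), 'tool_rot': array([-1.79928071e+02,  1.84701689e-03,  1.53888699e+02]), 'contact_force': array([-0.54625299, -0.65470889,  0.04822428]), 'wrist_torque': array([-0.00181734, -0.04381807, -0.04161697]), 'finger_gap': 0.09192069800323224}
```

View pics/scene0.png

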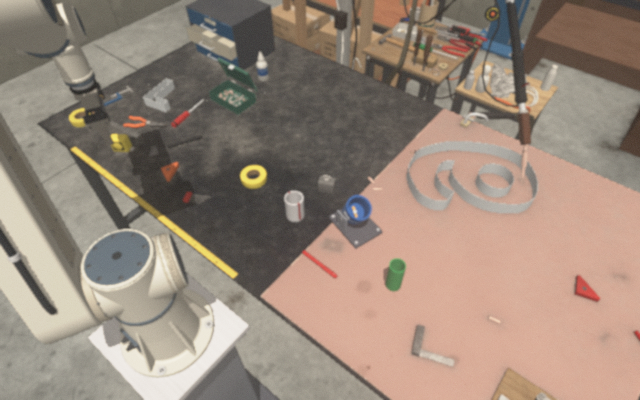

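View pics/side0.png

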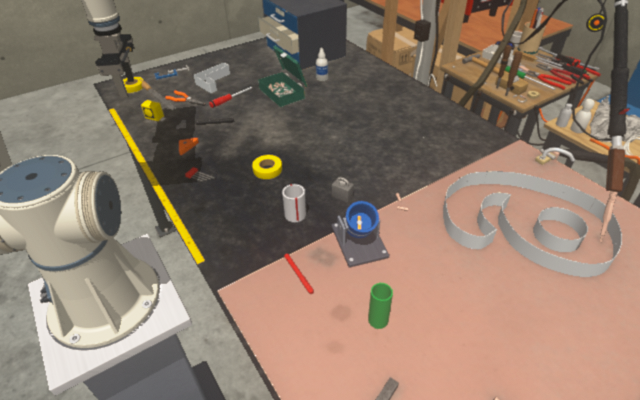

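```bash
cat > m.py <<'E'
from h import *
from scipy.optimize import least_squares
def circ(p,r=None):
    f=lambda q: np.hypot(p[:,0]-q[0],p[:,1]-q[1])-(r or q[2])
    s=least_squares(f,[*p.mean(0)[:2],r or .03],loss='soft_l1',f_scale=.001); return s.x, np.sqrt((s.fun**2).mean())
boxes={'scene':dict(liner=(278,186,312,226),cup=(380,252,412,296),drum=(340,190,376,230)),'side':dict(liner=(276,178,312,226),cup=(362,278,400,334),drum=(338,196,386,252))}
tiles=[]
for n in('scene','side'):
    c=cam(n); px=c['pixels'].astype(int); hsv=cv2.cvtColor(c['pixels'],cv2.COLOR_RGB2HSV)
    for k,(u0,v0,u1,v1) in boxes[n].items():
        U,V=np.meshgrid(np.arange(u0,u1),np.arange(v0,v1)); U=U.ravel();V=V.ravel(); P=pts(c,U,V); H=hsv[V,U]
        if k=='liner':
            m=(P[:,2]>.015)&(P[:,2]<.1); 
            s=m&(P[:,2]<.08); e=P[s]; q,r=circ(e,.03); top=P[(P[:,2]>.084)&m]; print(n,k,'side fit',q.round(4),r,'top',circ(top)[0].round(4),len(top),P[m,2].max())
            red=m&(H[:,1]>110)&((H[:,0]<12)|(H[:,0]>168)); pr=P[red]; print('  red',len(pr),pr.mean(0).round(4)); d=pr[:,:2]-q[:2]; print(np.degrees(np.arctan2(d[:,1],d[:,0])).round(0)[::6], pr[::6,2].round(3))
        if k=='cup':
            m=(H[:,0]>45)&(H[:,0]<85)&(H[:,1]>100); s=m&(P[:,2]>.015)&(P[:,2]<.1); q,r=circ(P[s],.023); top=P[m&(P[:,2]>.108)]; print(n,k,q.round(4),r,'top',circ(top)[0].round(4),len(top),P[m,2].max())
        if k=='drum':
            m=(H[:,0]>100)&(H[:,0]<130)&(H[:,1]>120); D=P[m]; print(n,k,m.sum(),D.mean(0).round(4),D.min(0).round(3),D.max(0).round(3)); np.save('drum_'+n,D)
        tiles.append(cv2.resize(c['pixels'][v0-14:v1+14,u0-14:u1+14,::-1],(260,290),interpolation=cv2.INTER_CUBIC))
cv2.imwrite('pics/crops.png',np.vstack([np.hstack(tiles[:3]),np.hstack(tiles[3:])]))
E
python3 m.py
```

```text
scene liner side fit [ 0.517  -0.0069  0.03  ] 0.002584716253196412 top [ 0.5166 -0.0074  0.0281] 87 0.09418104702496292
  red 0 [nan nan nan]
[] []m.py:15: RuntimeWarning: Mean of empty slice.
  red=m&(H[:,1]>110)&((H[:,0]<12)|(H[:,0]>168)); pr=P[red]; print('  red',len(pr),pr.mean(0).round(4)); d=pr[:,:2]-q[:2]; print(np.degrees(np.arctan2(d[:,1],d[:,0])).round(0)[::6], pr[::6,2].round(3))
  ret = um.true_divide(
m.py:5: RuntimeWarning: Mean of empty slice.
  s=least_squares(f,[*p.mean(0)[:2],r or .03],loss='soft_l1',f_scale=.001); return s.x, np.sqrt((s.fun**2).mean())
Traceback (most recent call last):
  File "m.py", line 17, in <module>
    m=(H[:,0]>45)&(H[:,0]<85)&(H[:,1]>100); s=m&(P[:,2]>.015)&(P[:,2]<.1); q,r=circ(P[s],.023); top=P[m&(P[:,2]>.108)]; print(n,k,q.round(4),r,'top',circ(top)[0].round(4),len(top),P[m,2].max())
                                                                               ~~~~^^^^^^^^^^^
  File "m.py", line 5, in circ
    s=least_squares(f,[*p.mean(0)[:2],r or .03],loss='soft_l1',f_scale=.001); return s.x, np.sqrt((s.fun**2).mean())
ValueError: Initial guess is outside of provided bounds
```

```bash
python3 - <<'E'
from h import *
for n,u,v in(('scene',396,278),('side',380,310),('side',294,205),('scene',300,205)):
    c=cam(n); print(n,c['pixels'].dtype,c['pixels'].shape,c['pixels'][v,u],pts(c,[u],[v]),cv2.cvtColor(np.ascontiguousarray(c['pixels']),cv2.COLOR_RGB2HSV)[v,u-8:u+8:2].tolist())
E
```

```text
scene uint8 (400, 640, 3) [ 94 134  88] [[ 0.47950954 -0.41510415  0.08031715]] [[50, 76, 110], [54, 82, 124], [56, 89, 126], [55, 90, 131], [56, 88, 134], [56, 86, 136], [56, 89, 129], [31, 60, 141]]
side uint8 (400, 640, 3) [ 72 131  67] [[ 0.48186031 -0.42133905  0.07860764]] [[56, 118, 117], [57, 119, 124], [57, 118, 127], [57, 125, 131], [58, 125, 131], [58, 123, 131], [57, 124, 128], [56, 118, 123]]
side uint8 (400, 640, 3) [170 159 154] [[ 0.50266321 -0.03362227  0.06508588]] [[14, 18, 160], [11, 17, 169], [12, 19, 175], [10, 18, 173], [9, 24, 170], [2, 157, 145], [4, 33, 161], [15, 16, 157]]
scene uint8 (400, 640, 3) [156 135 130] [[ 0.51763728 -0.03393542  0.07125963]] [[15, 20, 202], [14, 21, 208], [11, 22, 189], [3, 74, 156], [6, 42, 156], [16, 20, 143], [15, 18, 86], [0, 15, 66]]
```

```bash
sed -i 's/H\[:,1\]>100/H[:,1]>55/; s/H\[:,1\]>110/H[:,1]>60/; s/H\[:,1\]>120/H[:,1]>70/' m.py; python3 m.py
```

```text
scene liner side fit [ 0.517 -0.007  0.03 ] 0.002612565638781908 top [ 0.5164 -0.007   0.0277] 87 0.09461889694644199
  red 25 [ 0.5104 -0.0346  0.0519]
[-104. -104. -104.  -95. -100.] [0.087 0.077 0.054 0.028 0.016]
scene cup [ 0.4972 -0.4018  0.023 ] 0.0018577184365502037 top [ 2.95   -7.9396  7.9227] 55 1.119967201123508
scene drum 464 [ 0.6086 -0.1942  0.0941] [-0.102 -0.629  0.015] [ 0.643 -0.154  1.12 ]
side liner side fit [ 0.5161 -0.0086  0.03  ] 0.002315061897254421 top [ 0.5164 -0.0098  0.0276] 125 0.09209061851821143
  red 62 [ 0.5089 -0.0331  0.0559]
[  70.  -98.  -99. -102. -103. -105. -109. -111. -112. -113. -113.] [0.089 0.087 0.079 0.076 0.068 0.064 0.049 0.042 0.034 0.027 0.017]
side cup [ 0.4963 -0.4037  0.023 ] 0.001776982846803475 top [ 0.4958 -0.4043  0.0214] 129 0.8767795662422081
side drum 852 [ 0.608  -0.1904  0.0902] [ 0.106 -0.799 -0.003] [ 0.723 -0.058  0.877]
```

View pics/crops.png

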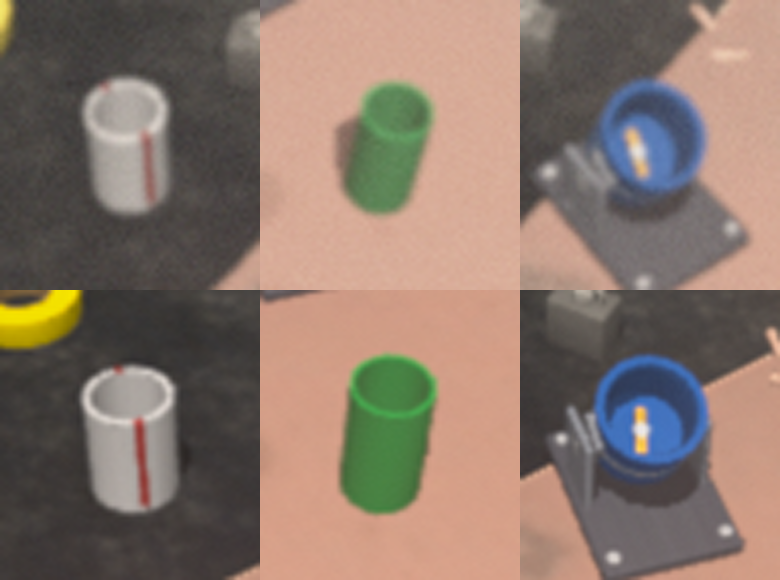

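```bash
cat > d.py <<'E'
from h import *
from scipy.optimize import least_squares
T=np.radians(25)
def frame(psi):
    z=np.array([np.cos(psi)*np.sin(T),np.sin(psi)*np.sin(T),np.cos(T)]); x=np.array([-np.cos(psi)*np.cos(T),-np.sin(psi)*np.cos(T),np.sin(T)]); return np.stack([x,np.cross(z,x),z],1)
def fit(D,q0):
    def f(q,out=False):
        L=(D-q[:3])@frame(q[3]); r=np.hypot(L[:,0],L[:,1]);z=L[:,2]
        a=np.abs
        d=np.stack([np.hypot(r-.032,np.maximum(0,z-.048))+0*z,a(z-.008)+np.maximum(0,r-.032),np.hypot(r-.041,np.maximum(0,a(z-.028)-.028)),a(z-.056)+a(r-.038)*(a(r-.038)>.003),np.hypot(r-.032-.003*np.clip((z-.048)/.008,0,1),np.maximum(0,z-.056))],0)
        return d.min(0)
    best=None
    for p in np.radians(np.arange(-175,-80,15)):
        s=least_squares(f,[*q0,p],loss='soft_l1',f_scale=.001,x_scale=[.01,.01,.01,.2])
        if best is None or s.cost<best.cost: best=s
    return best
if __name__=='__main__':
    Ds=[]
    for n in('scene','side'):
        D=np.load(f'drum_{n}.npy'); D=D[(np.abs(D[:,:2]-[.61,-.19]).max(1)<.06)&(D[:,2]>.015)&(D[:,2]<.13)]; Ds.append(D)
    Ds.append(np.vstack(Ds))
    for D in Ds:
        s=fit(D,[.61,-.18,.05]); q=s.x; F=frame(q[3]); print(len(D),q[:3].round(4),np.degrees(q[3]).round(1),'med',np.median(np.abs(s.fun)).round(4),'mouth',(q[:3]+F[:,2]*.056).round(4))
    np.save('drum',q)
    for n,b in(('scene',(340,190,376,230)),('side',(338,196,386,252))):
        c=cam(n);hsv=cv2.cvtColor(np.ascontiguousarray(c['pixels']),cv2.COLOR_RGB2HSV)
        U,V=np.meshgrid(np.arange(b[0],b[2]),np.arange(b[1],b[3]));U=U.ravel();V=V.ravel();H=hsv[V,U]
        R=c['V'][:3,:3];o=-R.T@c['V'][:3,3];d=ray(c,U,V)@R
        Fz=F[:,2];t=((q[:3]+Fz*.013-o)@Fz)/(d@Fz);L=(o+d*t[:,None]-q[:3])@F
        m=(H[:,0]<40)&(H[:,1]>50)&(np.hypot(L[:,0],L[:,1])<.024); P=L[m,:2]
        vx,vy,x0,y0=cv2.fitLine(P.astype(np.float32),cv2.DIST_L1,0,.01,.01).ravel(); print(n,m.sum(),'dog angle in drum',np.degrees(np.arctan2(vy,vx)),'centre',P.mean(0).round(4),x0,y0)
E
python3 d.py
```

```text
460 [ 0.6084 -0.177   0.0574] -106.2 med 0.001 mouth [ 0.6018 -0.1997  0.1082]
828 [ 0.6075 -0.1784  0.0569] -107.2 med 0.0011 mouth [ 0.6005 -0.201   0.1077]
1288 [ 0.6078 -0.1779  0.0571] -107.0 med 0.0012 mouth [ 0.6009 -0.2005  0.1078]
scene 16 dog angle in drum -13.240253 centre [0.0003 0.0007] -0.0078002405 0.0022171468
side 29 dog angle in drum -16.99771 centre [-0.0016  0.0007] 0.0007521691 -0.00015524228
```

```bash
cat > t.py <<'E'
from h import *
from scipy.spatial.transform import Rotation as Rn
from d import frame
def Rdown(az): # tool x azimuth deg, z down
    a=np.radians(az); x=np.array([np.cos(a),np.sin(a),0]); z=np.array([0,0,-1.]); return np.stack([x,np.cross(z,x),z],1)
def to(p,R,o=None):
    o=o or manip.get_obs(); R0=Rn.from_euler('xyz',o['tool_rot'],degrees=True)
    rv=(R0.inv()*Rn.from_matrix(R)).as_rotvec(); sh=R.T@(np.asarray(p)-o['tool_pos'])
    print('turn',rv.round(4),'rows',(np.abs(rv).max()/.12).round(1),np.degrees(np.linalg.norm(rv))/7.1,' shift(after)',sh.round(4),'rows',(np.linalg.norm(sh)/.0415).round(1))
E
python3 - <<'E'
from t import *
c=cam('side')
for u0,v0,u1,v1 in((330,174,356,202),):
    U,V=np.meshgrid(np.arange(u0,u1),np.arange(v0,v1));P=pts(c,U.ravel(),V.ravel());P=P[P[:,2]>.02];print('weight',P.min(0).round(3),P.max(0).round(3))
U,V=np.meshgrid(np.arange(245,290),np.arange(150,182));P=pts(c,U.ravel(),V.ravel());P=P[(P[:,2]>.015)&(P[:,2]<.06)];print('tape',P.min(0).round(3),P.max(0).round(3))
q=np.load('drum.npy');F=frame(q[3]);a=np.radians(-15.5);d=F@[np.cos(a),np.sin(a),0];print('axis',F[:,2],'dog',d,np.degrees(np.arctan2(d[1],d[0])))
for az in(90,75): print(az);to([.5165,-.0085,.30],Rdown(az))
E
```

```text
weight [ 0.106 -0.799  0.02 ] [0.697 0.01  0.877]
tape [0.501 0.166 0.015] [0.592 0.259 0.03 ]
axis [-0.12359802 -0.40414072  0.90630779] dog [0.51097111 0.75700577 0.40724783] 55.981054739855665
90
turn [ 0.    -0.     1.115] rows 9.3 8.997866972565621  shift(after) [-0.5697  0.2414  0.0027] rows 14.9
75
turn [ 0.     -0.      1.3768] rows 11.5 11.110543027635073  shift(after) [-0.4878  0.3806  0.0027] rows 14.9
```

```bash
python3 -m jog '[[[0,0,0.1239,0,0,0,0.0919],[0,0,0.1239,0,0,0,0.0919],[0,0,0.1239,0,0,0,0.0919],[0,0,0.1239,0,0,0,0.0919],[0,0,0.1239,0,0,0,0.0919],[0,0,0.1239,0,0,0,0.0919],[0,0,0.1239,0,0,0,0.0919],[0,0,0.1239,0,0,0,0.0919],[0,0,0.1239,0,0,0,0.0919],[0,0,0,-0.038,0.0161,0,0.0919],[0,0,0,-0.038,0.0161,0,0.0919],[0,0,0,-0.038,0.0161,0,0.0919]]]' 30
python3 -m jog '[[[0,0,0,-0.038,0.0161,0,0.0919],[0,0,0,-0.038,0.0161,0,0.0919],[0,0,0,-0.038,0.0161,0,0.0919],[0,0,0,-0.038,0.0161,0,0.0919],[0,0,0,-0.038,0.0161,0,0.0919],[0,0,0,-0.038,0.0161,0,0.0919],[0,0,0,-0.038,0.0161,0,0.0919],[0,0,0,-0.038,0.0161,0,0.0919],[0,0,0,-0.038,0.0161,0,0.0919],[0,0,0,-0.038,0.0161,0,0.0919],[0,0,0,-0.038,0.0161,0,0.0919],[0,0,0,-0.038,0.0161,0,0.0919]]]'
python3 - <<'E'
from t import *
c=cam('wrist');save(c,'w1');print(c['f'],c['cx'],c['cy'])
print(manip.get_obs()); to([.5165,-.0085,.145],Rdown(90))
E
```

```text
time: 1.6
tool_pos: [0.3234, 0.4461, 0.3025]
tool_rot: [180.0, 0.0, 90.1]
contact_force: [1.5, -1.1, -0.5]
finger_gap: 0.0919
time: 2.6
tool_pos: [0.517, -0.011, 0.303]
tool_rot: [180.0, -0.0, 90.0]
contact_force: [0.7, 0.6, 0.6]
finger_gap: 0.0919
309.70691628693146 321.3424223911038 192.25344370790816
{'time': 2.65, 'joint_pos': array([ -1.86959319,  10.7450694 , 106.40397807,  -0.21217302,
        62.66234827,  -1.67884119]), 'joint_vel': array([ 5.3866452 , -1.68475973,  2.45508078,  1.26542004, -0.07278554,
        9.156575  ]), 'joint_efforts': array([  9.27722543, -50.7779038 , -23.82960498,   2.56329082,
         1.74521238,   0.68661483]), 'tool_pos': array([ 0.51969843, -0.01635619,  0.30323706]), 'tool_rot': array([179.81716731,   0.19423608,  89.90606492]), 'contact_force': array([ 1.91520426, -3.6210776 ,  0.77558519]), 'wrist_torque': array([-0.13170008, -0.00815256,  0.0226154 ]), 'finger_gap': 0.0919008596348437}
turn [ 0.0032  0.0034 -0.0016] rows 0.0 0.03981732197095415  shift(after) [ 0.0079 -0.0032  0.1582] rows 3.8
```

View pics/w1.png

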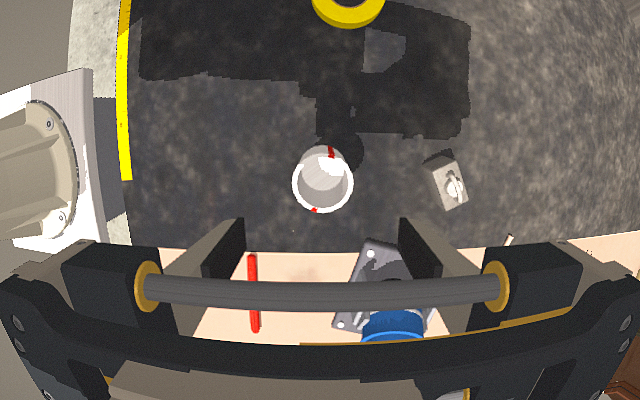

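```bash
python3 -m jog '[[[0,0,0,0,0,0,0.0919],[0,0,0,0,0,0,0.0919]]]'; python3 - <<'E'
from t import *
c=cam('wrist'); im=np.ascontiguousarray(c['pixels']); hsv=cv2.cvtColor(im,cv2.COLOR_RGB2HSV)
U,V=np.meshgrid(np.arange(270,380),np.arange(130,235));U=U.ravel();V=V.ravel()
P=pts(c,U,V);m=(np.abs(P[:,2]-.088)<.006)&(np.linalg.norm(P[:,:2]-[.517,-.009],axis=1)<.05)
(x,y),r=cv2.minEnclosingCircle(P[m,:2].astype(np.float32));print('depth rim',x,y,r,m.sum(),np.median(P[m,2]))
Q=plane(c,U,V,.088);H=hsv[V,U];b=(H[:,2]>185)&(H[:,1]<40)&(np.linalg.norm(Q[:,:2]-[x,y],axis=1)<.034);print('bright',*cv2.minEnclosingCircle(Q[b,:2].astype(np.float32)))
d=Q[:,:2]-[x,y];rr=np.hypot(*d.T);k=(H[:,1]>100)&((H[:,0]<12)|(H[:,0]>168))&(rr>.024)&(rr<.033)
az=np.degrees(np.arctan2(d[k,1],d[k,0]));print('red az',np.mean(az[az>0]),np.mean(az[az<0]),len(az))
to([x,y,.145],Rdown(90)); print(manip.get_obs()['tool_pos'])
E
```

```text
time: 2.82
tool_pos: [0.5165, -0.0094, 0.3025]
tool_rot: [-180.0, -0.0, 89.9]
contact_force: [-0.5, 0.5, -1.1]
finger_gap: 0.0917
depth rim 0.5176816582679749 -0.00729651004076004 0.03078753873705864 851 0.08746007637326851
bright (0.5175849199295044, -0.007072504609823227) 0.03080102987587452
red az 73.09244428001679 -107.6643030496005 70
turn [-0.0006 -0.0004 -0.0008] rows 0.0 0.008555313488526119  shift(after) [0.0013 0.0015 0.1575] rows 3.8
[ 0.51618699 -0.00854667  0.30254428]
```

```bash
python3 -m jog '[[[0,0,0,0.0005,0.0003,0.036,0.0919],[0,0,0,0.0005,0.0003,0.036,0.0919],[0,0,0,0.0005,0.0003,0.036,0.0919],[0,0,0,0,0,0.03,0.0919],[0,0,0,0,0,0.019,0.0919],[0,0,0,0,0,0,0.0919],[0,0,0,0,0,0,0.04],[0,0,0,0,0,0,0.04],[0,0,0,0,0,0,0.04],[0,0,0,0,0,0,0.04],[0,0,0,0,0,0,0.04],[0,0,0,0,0,0,0.04]]]' 25
python3 - <<'E'
from t import *
o=manip.get_obs();print(o['tool_pos'],o['contact_force'],o['finger_gap'],o['joint_pos'])
q=np.load('drum.npy');F=frame(q[3]);ax=F[:,2]
Rt=Rn.from_euler('xyz',o['tool_rot'],degrees=True).as_matrix()
a=np.radians(73);lx=Rt.T@[np.cos(a),np.sin(a),0];print('slot in tool',lx)
phi=np.arctan2(lx[1],lx[0])
a=np.radians(-15.5);d=F@[np.cos(a),np.sin(a),0]
# tool: z=-ax; x such that liner x = d
z=-ax;y0=np.cross(z,d);x=d*np.cos(phi)-y0*np.sin(phi);R=np.stack([x,np.cross(z,x),z],1);np.save('Rd',R)
print(R.round(3),R@[np.cos(phi),np.sin(phi),0],d)
for s in(.19,.16,.106): print(s,(q[:3]+ax*(.056+s)).round(4))
to(q[:3]+ax*(.056+.2),R)
E
```

```text
time: 3.87
tool_pos: [0.518, -0.0073, 0.1468]
tool_rot: [179.9, -0.0, 90.0]
contact_force: [-1.9, 1.1, 6.3]
finger_gap: 0.0594
[ 0.51801659 -0.00729005  0.14682279] [-1.87537667  1.0609328   6.2883351 ] 0.059405413524853616 [-9.75417106e-01  2.28447600e+01  1.13770185e+02  9.06285831e-03
  4.32814890e+01 -9.70874918e-01]
slot in tool [9.56361531e-01 2.92185315e-01 6.03211315e-04]
[[ 0.24   0.963  0.124]
 [ 0.874 -0.27   0.404]
 [ 0.422  0.011 -0.906]] [0.51097111 0.75700577 0.40724783] [0.51097111 0.75700577 0.40724783]
0.19 [ 0.5774 -0.2773  0.28  ]
0.16 [ 0.5811 -0.2652  0.2528]
0.106 [ 0.5878 -0.2434  0.2039]
turn [-0.0685  0.4316  0.2667] rows 3.6 4.13167122637914  shift(after) [-0.1655  0.1315 -0.2325] rows 7.6
```

```bash
python3 -m jog '[[[0,0,0,0,0,-0.02,0.04],[0,0,0,0,0,-0.036,0.04],[0,0,0,0,0,-0.036,0.04],[0,0,0,0,0,-0.036,0.04],[0,0,0,0,0,-0.025,0.04],[-0.0137,0.0863,0.0533,0,0,0,0.04],[-0.0137,0.0863,0.0533,0,0,0,0.04],[-0.0137,0.0863,0.0533,0,0,0,0.04],[-0.0137,0.0863,0.0533,0,0,0,0.04],[-0.0137,0.0863,0.0533,0,0,0,0.04],[0,0,0,0,0,0,0.04]]]'
cat > g.py <<'E'
import sys
from t import *
o=manip.get_obs();q=np.load('drum.npy');F=frame(q[3]);R=np.load('Rd.npy')
print(o['time'],o['tool_pos'].round(4),o['contact_force'].round(1),o['finger_gap'],o['joint_pos'].round(0))
print('tcp in drum',(F.T@(o['tool_pos']-q[:3])).round(4))
to(q[:3]+F[:,2]*float(sys.argv[1]),R,o)
E
python3 g.py .256
```

```text
time: 4.78
tool_pos: [0.5166, -0.0084, 0.2982]
tool_rot: [179.5, -25.2, 74.3]
contact_force: [-0.5, 0.4, -2.5]
finger_gap: 0.0595
4.7833 [ 0.5166 -0.0084  0.2982] [-0.5  0.4 -2.5] 0.05949262966430589 [-14.  11. 111.  29.  61. -13.]
tcp in drum [0.2247 0.1368 0.1613]
turn [-0.0012 -0.0028 -0.0053] rows 0.0 0.04908132134483884  shift(after) [-0.2282  0.1309 -0.0947] rows 6.7
```

```bash
python3 -m jog '[[[0,0,-0.002,-0.0285,0.0164,-0.0118,0.04],[0,0,-0.002,-0.0285,0.0164,-0.0118,0.04],[0,0,-0.001,-0.0285,0.0164,-0.0118,0.04],[0,-0.003,0,-0.0285,0.0164,-0.0118,0.04],[0,0,0,-0.0285,0.0164,-0.0118,0.04],[0,0,0,-0.0285,0.0164,-0.0118,0.04],[0,0,0,-0.0285,0.0164,-0.0118,0.04],[0,0,0,-0.0285,0.0164,-0.0118,0.04],[0,0,0,0,0,0,0.04],[0,0,0,0,0,0,0.04]]]'
python3 g.py .256; python3 - <<'E'
from t import *
c=cam('side');save(c,'s1'); a=c['pixels'][130:300,260:460,::-1]; cv2.imwrite('pics/s1c.png',cv2.resize(a,None,fx=4,fy=3.5,interpolation=cv2.INTER_CUBIC)[:600])
E
```

```text
time: 5.62
tool_pos: [0.5785, -0.2814, 0.2893]
tool_rot: [179.4, -24.6, 74.9]
contact_force: [0.5, 0.4, -1.1]
finger_gap: 0.0594
5.6167 [ 0.5785 -0.2814  0.2893] [ 0.5  0.4 -1.1] 0.0594127631288245 [-36.  26.  90.  24.  74. -29.]
tcp in drum [ 0.0007 -0.0022  0.2559]
turn [-0.0025  0.0064  0.0035] rows 0.1 0.06257962018362628  shift(after) [-0.0007 -0.0022 -0.0001] rows 0.1
```

View pics/s1c.png

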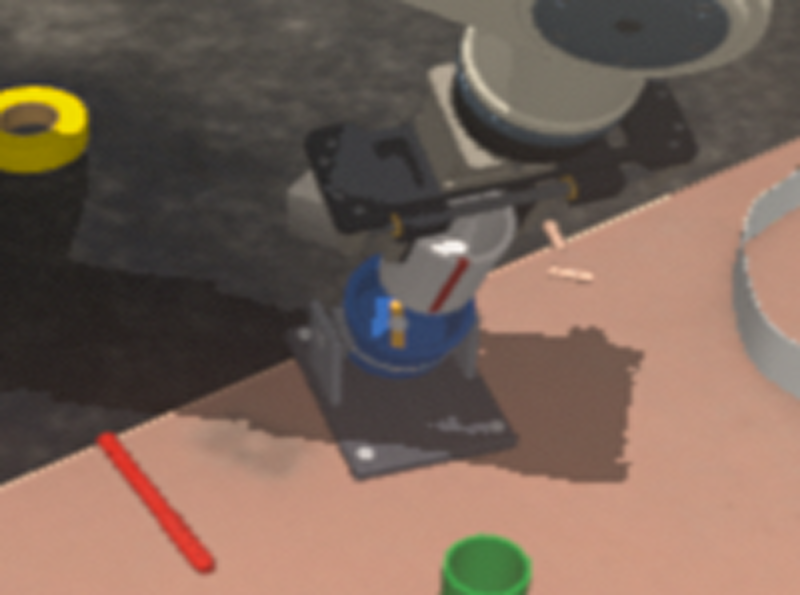

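```bash
python3 -m jog '[[[-0.0025,0.0064,0.0035,-0.0007,-0.0022,0,0.04],[0,0,0,0,0,0.02,0.04],[0,0,0,0,0,0.02,0.04],[0,0,0,0,0,0.01,0.04],[0,0,0,0,0,0.006,0.04],[0,0,0,0,0,0.004,0.04],[0,0,0,0,0,0.004,0.04],[0,0,0,0,0,0,0.04]]]';python3 g.py .19
```

```text
time: 6.33
tool_pos: [0.5843, -0.2539, 0.2318]
tool_rot: [179.2, -25.1, 74.7]
contact_force: [1.1, -0.8, -2.9]
finger_gap: 0.0591
6.3333 [ 0.5843 -0.2539  0.2318] [ 1.1 -0.8 -2.9] 0.059125035098382184 [-34.  29.  94.  26.  67. -30.]
tcp in drum [0.0017 0.0002 0.192 ]
turn [ 0.0013 -0.0023  0.0014] rows 0.0 0.024334148840975116  shift(after) [-0.0018  0.0002  0.002 ] rows 0.1
```

```bash
python3 -m jog '[[[0,0,0,-0.001,0,0.002,0.04],[0,0,0,-0.0005,0,0.003,0.04],[0,0,0,0,0,0.004,0.04],[0,0,0,0,0,0.004,0.04],[0,0,0,0,0,0.004,0.04],[0,0,0,0,0,0.004,0.04],[0,0,0,0,0,0.004,0.04],[0,0,0,0,0,0,0.04]]]';python3 g.py .1598
```

```text
time: 7.0
tool_pos: [0.5868, -0.2447, 0.2075]
tool_rot: [179.3, -25.2, 74.7]
contact_force: [0.5, 0.3, -2.6]
finger_gap: 0.0594
7.0 [ 0.5868 -0.2447  0.2075] [ 0.5  0.3 -2.6] 0.05943191749546662 [-33.  30.  95.  27.  65. -31.]
tcp in drum [1.000e-04 6.000e-04 1.659e-01]
turn [ 0.0001 -0.0029  0.0008] rows 0.0 0.024601686091604968  shift(after) [-0.0001  0.0006  0.0061] rows 0.1
```

Free so far. Now down gently to the dog level and onto it.

```bash
python3 -m jog '[[[0,0,0,0,0,0.003,0.04],[0,0,0,0,0,0.002,0.04],[0,0,0,0,0,0.002,0.04],[0,0,0,0,0,0.001,0.04],[0,0,0,0,0,0.001,0.04],[0,0,0,0,0,0,0.04],[0,0,0,0,0,0,0.04]]]';python3 g.py .1548
```

```text
time: 7.58
tool_pos: [0.588, -0.2415, 0.2003]
tool_rot: [179.2, -25.1, 74.7]
contact_force: [-0.6, 0.7, -0.8]
finger_gap: 0.0594
7.5833 [ 0.588  -0.2415  0.2003] [-0.6  0.7 -0.8] 0.05935667108610504 [-33.  31.  95.  27.  64. -31.]
tcp in drum [0.0002 0.0003 0.1579]
turn [ 0.0008 -0.0027  0.0011] rows 0.0 0.02450218521155032  shift(after) [-0.0002  0.0003  0.0031] rows 0.1
```

```bash
python3 -m jog '[[[0,0,0,0,0,0.001,0.04],[0,0,0,0,0,0.001,0.04],[0,0,0,0,0,0.001,0.04],[0,0,0,0,0,0,0.04],[0,0,0,0,0,0,0.04]]]';python3 g.py .1548;python3 -m jog '[[[0,0,0,0,0,0.001,0.04],[0,0,0,0,0,0.001,0.04],[0,0,0,0,0,0,0.04],[0,0,0,0,0,0,0.04]]]';python3 g.py .1548
```

```text
time: 8.0
tool_pos: [0.5883, -0.2402, 0.1974]
tool_rot: [179.2, -25.1, 74.7]
contact_force: [1.0, 0.3, -2.0]
finger_gap: 0.0599
8.0 [ 0.5883 -0.2402  0.1974] [ 1.   0.3 -2. ] 0.05986860093573193 [-32.  31.  95.  27.  64. -31.]
tcp in drum [1.000e-04 4.000e-04 1.548e-01]
turn [ 0.0007 -0.0027  0.001 ] rows 0.0 0.024194135324943234  shift(after) [-0.0002  0.0004  0.    ] rows 0.0
time: 8.33
tool_pos: [0.5886, -0.2399, 0.1969]
tool_rot: [179.2, -25.1, 74.7]
contact_force: [-4.4, -2.4, 7.5]
finger_gap: 0.0595
8.3333 [ 0.5886 -0.2399  0.1969] [-4.4 -2.4  7.5] 0.059543872124327206 [-32.  31.  95.  27.  64. -31.]
tcp in drum [0.0002 0.0003 0.1541]
turn [ 0.0014 -0.0024  0.0016] rows 0.0 0.025873858011852692  shift(after) [-0.0002  0.0002 -0.0007] rows 0.0
```

```bash
python3 -m jog '[[[0,0,0.06,0,0,0,0.04],[0,0,0.06,0,0,0,0.04],[0,0,0.04,0,0,0,0.04],[0,0,0,0,0,0,0.04]]]';python3 -c "
from rig import manip;o=manip.get_obs();print(o['wrist_torque'],o['tool_rot'])";python3 g.py .1548; python3 -m jog '[[[0,0,-0.08,0,0,0,0.04],[0,0,-0.08,0,0,0,0.04],[0,0,-0.08,0,0,0,0.04],[0,0,-0.08,0,0,0,0.04],[0,0,0,0,0,0,0.04]]]';python3 -c "
from rig import manip;o=manip.get_obs();print(o['wrist_torque'],o['tool_rot'])";python3 g.py .1548
```

```text
time: 8.67
tool_pos: [0.5897, -0.2402, 0.1969]
tool_rot: [-176.7, -24.9, 64.5]
contact_force: [2.4, -3.0, 4.4]
finger_gap: 0.0593
[-0.46483404 -0.34736183 -0.17016776] [-176.65263673  -24.90723141   64.52859505]
8.6667 [ 0.5897 -0.2402  0.1969] [ 2.4 -3.   4.4] 0.059343326342555056 [-32.  31.  95.  27.  63. -22.]
tcp in drum [ 0.0003 -0.0009  0.1541]
turn [ 0.004  -0.0022 -0.1599] rows 1.3 1.2910930561743985  shift(after) [-0.0002 -0.0009 -0.0007] rows 0.0
time: 9.08
tool_pos: [0.5893, -0.2404, 0.1967]
tool_rot: [174.7, -24.6, 85.2]
contact_force: [0.2, -5.2, 4.9]
finger_gap: 0.0597
[-0.59007634 -0.01735322 -0.10640664] [174.65351907 -24.56271616  85.23633979]
9.0833 [ 0.5893 -0.2404  0.1967] [ 0.2 -5.2  4.9] 0.059711386126100344 [-32.  31.  95.  27.  63. -41.]
tcp in drum [-0.     -0.0005  0.1541]
turn [ 0.0035 -0.0014  0.1681] rows 1.4 1.3566651558714178  shift(after) [ 0.     -0.0005 -0.0007] rows 0.0
```

```bash
python3 -m jog '[[[0,0,0.08,0,0,0,0.04],[0,0,0.08,0,0,0,0.04],[0,0,0.08,0,0,0,0.04],[0,0,0.08,0,0,0,0.04],[0,0,0.05,0,0,0,0.04],[0,0,0.05,0,0,0,0.04]]]';cat > tq.py <<'E'
from t import *
o=manip.get_obs();F=frame(np.load('drum.npy')[3]);print('axial torque',o['wrist_torque']@F[:,2],'F drum',F.T@o['contact_force'])
E
python3 tq.py;python3 g.py .1548;  python3 -m jog '[[[0,0,-0.05,0,0,0,0.04],[0,0,-0.08,0,0,0,0.04],[0,0,-0.08,0,0,0,0.04],[0,0,-0.05,0,0,0,0.04],[0,0,0,0,0,0,0.04]]]';python3 tq.py;python3 g.py .1548
```

```text
time: 9.58
tool_pos: [0.5898, -0.2404, 0.1968]
tool_rot: [-174.1, -24.4, 58.3]
contact_force: [2.6, -3.6, 4.4]
finger_gap: 0.0596
axial torque 0.5608197873018266 F drum [-0.55865333 -3.54915782  5.12047542]
9.5833 [ 0.5898 -0.2404  0.1968] [ 2.6 -3.6  4.4] 0.059612196633045185 [-32.  31.  95.  27.  63. -16.]
tcp in drum [ 0.0002 -0.001   0.1541]
turn [ 0.0041 -0.002  -0.2584] rows 2.2 2.085765585542466  shift(after) [-0.0001 -0.001  -0.0007] rows 0.0
time: 10.0
tool_pos: [0.5892, -0.2403, 0.1967]
tool_rot: [178.9, -25.1, 75.0]
contact_force: [-1.5, -3.6, 5.3]
finger_gap: 0.0594
axial torque 0.012123299675590043 F drum [-1.25928907  0.38926701  6.44134858]
10.0 [ 0.5892 -0.2403  0.1967] [-1.5 -3.6  5.3] 0.05941938705328308 [-32.  31.  95.  27.  63. -32.]
tcp in drum [-0.     -0.0005  0.1541]
turn [ 0.0032 -0.0017  0.0065] rows 0.1 0.059984082302106216  shift(after) [ 0.     -0.0005 -0.0007] rows 0.0
```

```bash
python3 -m jog '[[[0,0,0,0,0,-0.001,0.04],[0,0,0,0,0,0,0.066],[0,0,0,0,0,0,0.0919],[0,0,0,0,0,0,0.0919],[0,0,0,0,0,0,0.0919],[0,0,0,0,0,-0.02,0.0919],[0,0,0,0,0,-0.04,0.0919],[0,0,0,0,0,-0.04,0.0919],[0,0,0,0,0,-0.04,0.0919],[0,0,0,0,0,0,0.0919],[0,0,0,0,0,0,0.0919]]]';cat > rim.py <<'E'
from t import *
import sys
q=np.load('drum.npy');F=frame(q[3])
for n in sys.argv[1:]:
    c=cam(n);U,V=np.meshgrid(np.arange(640),np.arange(400));U=U.ravel();V=V.ravel();P=pts(c,U,V);L=(P-q[:3])@F
    r=np.hypot(L[:,0],L[:,1]);m=(c['z_map'].ravel()>0)&(r<.037)&(L[:,2]>.07)&(L[:,2]<.112);t=L[m];h=np.percentile(t[:,2],97);e=t[(t[:,2]>.0925)&(t[:,2]<.104)]
    (x,y),rr=cv2.minEnclosingCircle(e[:,:2].astype(np.float32));print(n,m.sum(),'top pct',np.percentile(t[:,2],[80,90,97,99]).round(4),'rim centre',x,y,rr,np.median(e[:,2]),'radial fit',np.percentile(r[m],[50,90]))
    hist=np.histogram(t[:,2],bins=np.arange(.08,.112,.002));print(hist[0])
    save(c,'rim_'+n)
E
python3 rim.py wrist side scene
```

```text
time: 10.92
tool_pos: [0.5715, -0.2979, 0.3256]
tool_rot: [179.0, -25.1, 74.8]
contact_force: [-0.2, -0.1, 0.5]
finger_gap: 0.092
wrist 1371 top pct [0.0947 0.0951 0.0956 0.0959] rim centre -0.0006755255162715912 0.0013451925478875637 0.03065263107419014 0.09442154315624905 radial fit [0.02715882 0.02983663]
[ 59  54  67  44  42  59 239 579   8   0   0   0   0   0   0]
side 317 top pct [0.0957 0.0968 0.0977 0.0982] rim centre -0.0014428559225052595 0.00215725670568645 0.030391797423362732 0.0956288412922946 radial fit [0.02777855 0.03190852]
[13 16 17 19 13 20 30 59 41  4  2  0  0  0  0]
scene 133 top pct [0.0953 0.097  0.0984 0.0995] rim centre 0.0008110682829283178 0.0034893418196588755 0.029717307537794113 0.09533598091417164 radial fit [0.02941054 0.03154029]
[ 5  8  2 10  6 14 14 23 13  5  1  0  0  0  0]
```

View pics/rim_wrist.png

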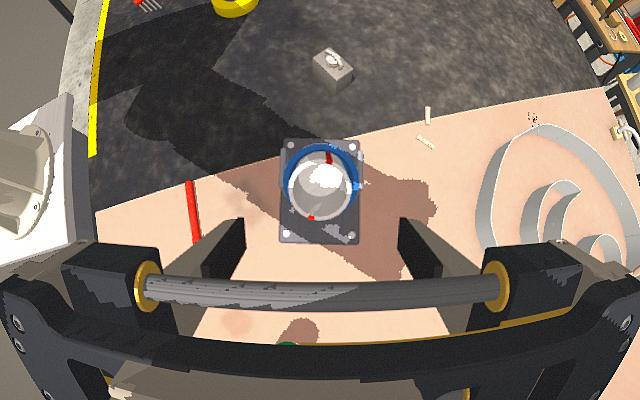

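```bash
python3 -c "
from t import *
to([.4966,-.403,.29],Rdown(75))"
```

```text
turn [ 0.012  -0.4397 -0.0082] rows 3.7 3.550469359775756  shift(after) [-0.1226 -0.0437  0.0318] rows 3.2
```

```bash
python3 -m jog '[[[0.003,-0.11,-0.002,0,0,0,0.0919],[0.003,-0.11,-0.002,0,0,0,0.0919],[0.003,-0.11,-0.002,0,0,0,0.0919],[0.003,-0.11,-0.002,0,0,0,0.0919],[0,0,0,-0.0306,-0.0109,0.008,0.0919],[0,0,0,-0.0306,-0.0109,0.008,0.0919],[0,0,0,-0.0306,-0.0109,0.008,0.0919],[0,0,0,-0.0306,-0.0109,0.008,0.0919],[0,0,0,0,0,0,0.0919],[0,0,0,0,0,0,0.0919],[0,0,0,0,0,0,0.0919]]]' 20; python3 - <<'E'
from t import *
c=cam('wrist');save(c,'w3');U,V=np.meshgrid(np.arange(640),np.arange(400));U=U.ravel();V=V.ravel();P=pts(c,U,V)
m=(np.abs(P[:,2]-.112)<.005)&(np.linalg.norm(P[:,:2]-[.497,-.403],axis=1)<.04)
(x,y),r=cv2.minEnclosingCircle(P[m,:2].astype(np.float32));print(x,y,r,m.sum(),np.median(P[m,2]));to([x,y,.173],Rdown(75))
E
```

```text
time: 11.98
tool_pos: [0.4973, -0.4028, 0.2903]
tool_rot: [180.0, -0.0, 75.0]
contact_force: [0.5, 0.5, -0.5]
finger_gap: 0.0916
0.49748536944389343 -0.40273427963256836 0.023573316633701324 628 0.1113553424600765
turn [0.0014 0.0003 0.0001] rows 0.0 0.011513828602153909  shift(after) [-1.000e-04 -2.000e-04  1.177e-01] rows 2.8
```

```bash
python3 -m jog '[[[0,0,0,0,0,0.035,0.0919],[0,0,0,0,0,0.035,0.0919],[0,0,0,0,0,0.03,0.0919],[0,0,0,0,0,0.017,0.0919],[0,0,0,0,0,0,0.0919],[0,0,0,0,0,0,0.03],[0,0,0,0,0,0,0.03],[0,0,0,0,0,0,0.03],[0,0,0,0,0,0,0.03],[0,0,0,0,0,0,0.03],[0,0,0,0,0,0,0.03]]]' 20; python3 -m jog '[[[0,0,0,0,0,0,0.03]]]';
```

```text
time: 12.95
tool_pos: [0.4977, -0.4041, 0.1753]
tool_rot: [179.8, 0.1, 75.0]
contact_force: [-0.3, -0.3, 0.6]
finger_gap: 0.0538
time: 13.03
tool_pos: [0.4975, -0.404, 0.1749]
tool_rot: [179.8, 0.1, 75.0]
contact_force: [0.1, 0.3, -0.2]
finger_gap: 0.0472
```

```bash
python3 -m jog '[[[0,0,0,0,0,0,0.03],[0,0,0,0,0,0,0.03]]]';python3 -m jog '[[[0,0,0,0,0,-0.02,0.03],[0,0,0,0,0,-0.036,0.03],[0,0,0,0,0,-0.036,0.03],[0,0,0,0,0,-0.036,0.03],[0,0,0,0,0,-0.02,0.03],[0,0,0,0,0,-0.03,0.03],[0,0,0,0,0,0,0.03]]]'; python3 g.py .29
```

```text
time: 13.2
tool_pos: [0.4975, -0.404, 0.1748]
tool_rot: [179.8, 0.1, 75.0]
contact_force: [-1.3, 0.9, 3.2]
finger_gap: 0.0456
time: 13.78
tool_pos: [0.4984, -0.4048, 0.3584]
tool_rot: [179.4, 0.3, 75.0]
contact_force: [1.1, -0.9, 0.4]
finger_gap: 0.0453
13.7833 [ 0.4984 -0.4048  0.3584] [ 1.1 -0.9  0.4] 0.04531022971283283 [-39.  19.  88.  -0.  72. -24.]
tcp in drum [-0.0982  0.0383  0.3783]
turn [-0.0037  0.4405  0.0104] rows 3.7 3.5562064002320612  shift(after) [0.0972 0.0408 0.0883] rows 3.3
```

```bash
sed -i 's/to(q\[:3\]+F\[:,2\]\*float(sys.argv\[1\])/to(q[:3]+F@[float(sys.argv[2]),float(sys.argv[3]),float(sys.argv[1])]/' g.py; python3 -m jog '[[[-0.001,0.11,0.0026,0,0,0,0.03],[-0.001,0.11,0.0026,0,0,0,0.03],[-0.001,0.11,0.0026,0,0,0,0.03],[-0.001,0.11,0.0026,0,0,0,0.03],[0,0,0,0,0,0,0.03],[0,0,0,0.0324,0.0136,0.02,0.03],[0,0,0,0.0324,0.0136,0.02,0.03],[0,0,0,0.0324,0.0136,0.02,0.03],[0,0,0,0,0,0.01,0.03],[0,0,0,0,0,0,0.03],[0,0,0,0,0,0,0.03]]]';python3 g.py .295 -.0008 .0015
```

```text
time: 14.7
tool_pos: [0.5679, -0.3008, 0.3298]
tool_rot: [179.8, -25.0, 74.5]
contact_force: [-0.7, -0.6, -1.3]
finger_gap: 0.0457
14.7 [ 0.5679 -0.3008  0.3298] [-0.7 -0.6 -1.3] 0.04565999850903639 [-38.  25.  87.  24.  79. -29.]
tcp in drum [-0.0018  0.0023  0.3017]
turn [-0.0082 -0.0004 -0.0021] rows 0.1 0.0687264563321599  shift(after) [0.001  0.0008 0.0067] rows 0.2
```

```bash
python3 -m jog '[[[-0.008,0,-0.002,0.001,0.0008,0.005,0.03],[0,0,0,0,0,0.015,0.03],[0,0,0,0,0,0.006,0.03],[0,0,0,0,0,0.005,0.03],[0,0,0,0,0,0,0.03]]]';python3 g.py .265 -.0008 .0015;python3 tq.py
```

```text
time: 15.12
tool_pos: [0.5725, -0.2882, 0.3019]
tool_rot: [179.3, -25.1, 74.5]
contact_force: [-0.7, 0.5, -1.2]
finger_gap: 0.0456
15.1167 [ 0.5725 -0.2882  0.3019] [-0.7  0.5 -1.2] 0.045614869262589335 [-37.  26.  89.  24.  76. -29.]
tcp in drum [-0.0015  0.0015  0.2709]
turn [ 0.0007 -0.0027 -0.0022] rows 0.0 0.028708942742443556  shift(after) [0.0007 0.     0.0059] rows 0.1
axial torque -0.01454341468154148 F drum [-0.29759937  0.78272148 -1.20667376]
```

```bash
python3 - <<'E'
from t import *
t=[]
for n,(a,b,x,y) in dict(side=(130,260,300,440),scene=(130,260,290,430)).items():
    c=cam(n); t.append(cv2.resize(c['pixels'][a:b,x:y,::-1],(395,367),interpolation=cv2.INTER_CUBIC))
cv2.imwrite('pics/cupin.png',np.hstack(t))
E
```

```text
(no output)
```

View pics/cupin.png

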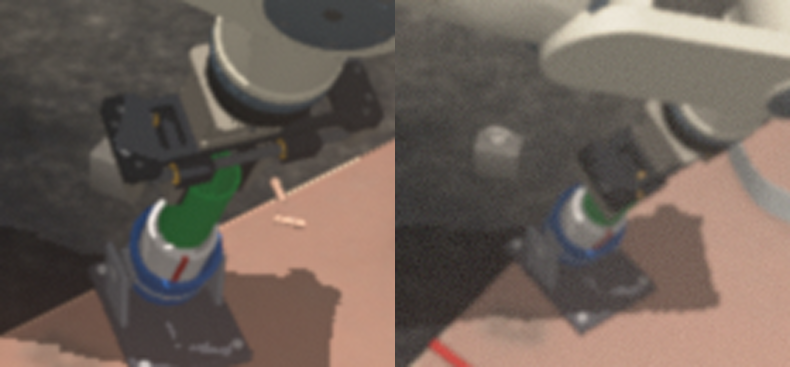

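The cup's foot is at the liner's mouth and looks centred, so I go on down.

```bash
python3 -m jog '[[[0,-0.002,0,0.0006,0,0.005,0.03],[0,0,0,0,0,0.005,0.03],[0,0,0,0,0,0.005,0.03],[0,0,0,0,0,0,0.03]]]';python3 g.py .2 -.0008 .0015;python3 tq.py
```

```text
time: 15.55
tool_pos: [0.5749, -0.2808, 0.2884]
tool_rot: [179.3, -25.1, 74.6]
contact_force: [-0.9, -0.4, -1.1]
finger_gap: 0.0455
15.55 [ 0.5749 -0.2808  0.2884] [-0.9 -0.4 -1.1] 0.04551685446318361 [-36.  26.  90.  25.  74. -29.]
tcp in drum [-1.000e-04  1.400e-03  2.553e-01]
turn [ 0.0002 -0.0011 -0.0013] rows 0.0 0.014065969677929044  shift(after) [-0.0007 -0.0001  0.0553] rows 1.3
axial torque -0.07828037174665167 F drum [-1.06495768  0.74408079 -0.66287891]
```

```bash
python3 -m jog '[[[0,0,0,-0.0004,0,0.006,0.03],[0,0,0,0,0,0.006,0.03],[0,0,0,0,0,0.006,0.03],[0,0,0,0,0,0.006,0.03],[0,0,0,0,0,0.006,0.03],[0,0,0,0,0,0,0.03]]]';python3 g.py .2 -.0008 .0015;python3 tq.py; python3 -m jog '[[[0,0,0,0,0,0.006,0.03],[0,0,0,0,0,0.006,0.03],[0,0,0,0,0,0.005,0.03],[0,0,0,0,0,0.004,0.03],[0,0,0,0,0,0.002,0.03],[0,0,0,0,0,0,0.03]]]';python3 g.py .1938 -.0008 .0015;python3 tq.py
```

```text
time: 16.05
tool_pos: [0.5784, -0.2688, 0.2607]
tool_rot: [179.4, -25.1, 74.5]
contact_force: [-0.2, -0.2, -1.7]
finger_gap: 0.0452
16.05 [ 0.5784 -0.2688  0.2607] [-0.2 -0.2 -1.7] 0.045179975783424 [-35.  27.  92.  25.  71. -30.]
tcp in drum [-0.0005  0.0015  0.2249]
turn [-0.0003 -0.0013 -0.0015] rows 0.0 0.016129820311663042  shift(after) [-0.0003 -0.      0.0249] rows 0.6
axial torque -0.02397818166216325 F drum [-0.98087077  0.13070632 -1.44248201]
time: 16.55
tool_pos: [0.5816, -0.26, 0.2408]
tool_rot: [179.3, -25.0, 74.6]
contact_force: [0.1, 0.7, -1.6]
finger_gap: 0.0455
16.55 [ 0.5816 -0.26    0.2408] [ 0.1  0.7 -1.6] 0.045542545816251064 [-34.  28.  93.  26.  69. -30.]
tcp in drum [-0.0005  0.0011  0.2029]
turn [ 0.0008 -0.0009 -0.0012] rows 0.0 0.013441148143751967  shift(after) [-0.0003 -0.0004  0.0091] rows 0.2
axial torque -0.005259188672387189 F drum [-0.04666741  0.16060186 -1.79228451]
```

```bash
python3 -m jog '[[[0,0,0,0,0,0.004,0.03],[0,0,0,0,0,0.003,0.03],[0,0,0,0,0,0.001,0.03],[0,0,0,0,0,0,0.03],[0,0,0,0,0,0,0.03]]]';python3 g.py .1938 -.0008 .0015;python3 tq.py; python3 -m jog '[[[0,0,0,0,0,0.001,0.03],[0,0,0,0,0,0.001,0.03],[0,0,0,0,0,0,0.03],[0,0,0,0,0,0,0.03]]]';python3 g.py .1938 -.0008 .0015;python3 tq.py
```

```text
time: 16.97
tool_pos: [0.5827, -0.2571, 0.2341]
tool_rot: [179.2, -25.0, 74.6]
contact_force: [0.6, -0.2, -0.4]
finger_gap: 0.0455
16.9667 [ 0.5827 -0.2571  0.2341] [ 0.6 -0.2 -0.4] 0.045455962678659284 [-34.  29.  93.  26.  68. -30.]
tcp in drum [-0.0005  0.0009  0.1955]
turn [ 0.0016 -0.0006 -0.001 ] rows 0.0 0.016059050091038165  shift(after) [-0.0003 -0.0006  0.0017] rows 0.0
axial torque 0.0016012293291645663 F drum [-0.12347556 -0.64706006 -0.32915582]
time: 17.3
tool_pos: [0.5829, -0.2563, 0.2322]
tool_rot: [179.2, -25.0, 74.6]
contact_force: [0.4, -0.8, -0.6]
finger_gap: 0.0454
17.3 [ 0.5829 -0.2563  0.2322] [ 0.4 -0.8 -0.6] 0.04538473116228309 [-34.  29.  94.  26.  68. -30.]
tcp in drum [-0.0005  0.0009  0.1935]
turn [ 0.0016 -0.0007 -0.001 ] rows 0.0 0.016010785454837587  shift(after) [-0.0003 -0.0006 -0.0003] rows 0.0
axial torque -0.005313786510038228 F drum [-0.8143772  -0.62176209 -0.2883703 ]
```

```bash
python3 -m jog '[[[0,0,0,0,0,0.001,0.03],[0,0,0,0,0,0.001,0.03],[0,0,0,0,0,0,0.03],[0,0,0,0,0,0,0.03]]]';python3 g.py .1938 -.0008 .0015;python3 tq.py
```

```text
time: 17.63
tool_pos: [0.5832, -0.2561, 0.2318]
tool_rot: [179.2, -25.0, 74.6]
contact_force: [-4.3, -3.1, 9.1]
finger_gap: 0.0454
17.6333 [ 0.5832 -0.2561  0.2318] [-4.3 -3.1  9.1] 0.045435017368809075 [-34.  29.  94.  26.  67. -30.]
tcp in drum [-0.0004  0.0007  0.193 ]
turn [ 0.0025 -0.0001 -0.0003] rows 0.0 0.02019520291718914  shift(after) [-0.0003 -0.0008 -0.0008] rows 0.0
axial torque -0.06644011212266604 F drum [ 0.02521177  3.16297368 10.05246858]
```

Floor contact is at 0.193, as expected. Back off 1 mm of command, release, and retract along the axis.

```bash
python3 -m jog '[[[0,0,0,0,0,-0.0012,0.03],[0,0,0,0,0,0,0.05],[0,0,0,0,0,0,0.06],[0,0,0,0,0,0,0.0919],[0,0,0,0,0,0,0.0919],[0,0,0,0,0,0,0.0919],[0,0,0,0,0,-0.02,0.0919],[0,0,0,0,0,-0.04,0.0919],[0,0,0,0,0,-0.04,0.0919],[0,0,0,0,0,-0.04,0.0919],[0,0,0,0,0,0,0.0919],[0,0,0,0,0,0,0.0919]]]'; python3 rim.py wrist side; python3 - <<'E'
from t import *
q=np.load('drum.npy');F=frame(q[3]);t=[]
for n,(a,b,x,y) in dict(side=(140,270,310,450),wrist=(110,240,250,390)).items():
    c=cam(n);hsv=cv2.cvtColor(np.ascontiguousarray(c['pixels']),cv2.COLOR_RGB2HSV).reshape(-1,3)
    U,V=np.meshgrid(np.arange(640),np.arange(400));P=pts(c,U.ravel(),V.ravel());L=(P-q[:3])@F
    m=(hsv[:,0]>45)&(hsv[:,0]<85)&(hsv[:,1]>55)&(np.hypot(L[:,0],L[:,1])<.04)&(L[:,2]>.08)&(L[:,2]<.17)
    e=L[m];top=e[e[:,2]>.126];print(n,m.sum(),np.percentile(e[:,2],[80,95,99]).round(4),cv2.minEnclosingCircle(top[:,:2].astype(np.float32)) if len(top) else '')
    t.append(cv2.resize(c['pixels'][a:b,x:y,::-1],(395,367),interpolation=cv2.INTER_CUBIC))
cv2.imwrite('pics/fin.png',np.hstack(t))
E
```

```text
time: 18.63
tool_pos: [0.5659, -0.3138, 0.3607]
tool_rot: [179.0, -24.9, 74.6]
contact_force: [0.0, 0.9, -0.5]
finger_gap: 0.092
wrist 1479 top pct [0.1001 0.106  0.11   0.1113] rim centre -0.0029971515759825706 0.0009276872151531279 0.030179006978869438 0.09601329961903357 radial fit [0.02532756 0.02788799]
[ 51  54  63  66  53  44  75 272 209  37  50  48  52  51  51]
side 336 top pct [0.0999 0.1059 0.1099 0.1107] rim centre -0.00475772051140666 0.0018817837117239833 0.029955165460705757 0.0966048347714806 radial fit [0.02895236 0.03354699]
[14 12 14 14 15 18 20 46 38 21 14  9 10  9 16]
side 311 [0.1308 0.1339 0.1355] ((-0.010739953257143497, 0.0030066773761063814), 0.0234343521296978)
wrist 1675 [0.1296 0.1322 0.1331] ((-0.009806488640606403, 0.001229919376783073), 0.023706704378128052)
```

View pics/fin.png

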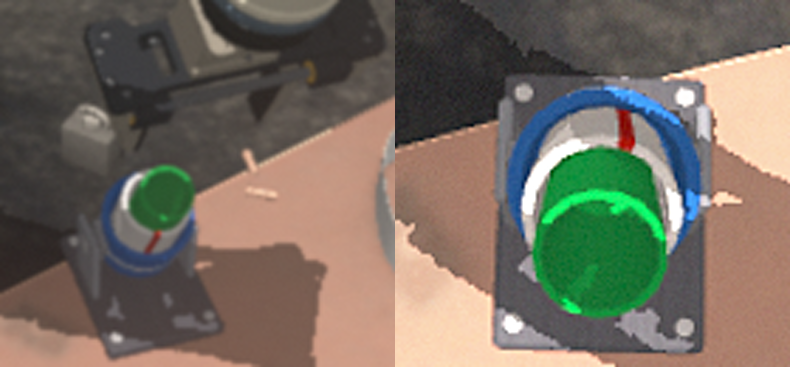

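```bash
cat > pl.py <<'E'
from t import *
q=np.load('drum.npy');F=frame(q[3])
for n in('wrist','side'):
    c=cam(n);hsv=cv2.cvtColor(np.ascontiguousarray(c['pixels']),cv2.COLOR_RGB2HSV).reshape(-1,3)
    U,V=np.meshgrid(np.arange(640),np.arange(400));P=pts(c,U.ravel(),V.ravel());L=(P-q[:3])@F;r=np.hypot(L[:,0],L[:,1]);H=hsv
    g=(H[:,0]>45)&(H[:,0]<85)&(H[:,1]>55)&(r<.045)&(L[:,2]>.08)&(L[:,2]<.17)
    w=(H[:,1]<50)&(H[:,2]>90)&(r<.042)&(L[:,2]>.085)&(L[:,2]<.105)
    for nm,m,zz,ro,ri,c0 in(('cup',g,.131,.023,.0195,(-.0100,.001)),('liner',w,.096,.03,.026,(-.0035,.001))):
        E=L[m];cx=np.array(c0);co=np.array([0,0,zz])
        for i in range(8):
            rr=np.hypot(*(E[:,:2]-cx).T);pz=E[:,:2]@co[:2]+co[2];k=(np.abs(E[:,2]-pz)<.004)&(rr>ri-.0015)&(rr<ro+.0015);e=E[k]
            co=np.linalg.lstsq(np.c_[e[:,:2],np.ones(len(e))],e[:,2],rcond=None)[0]
        z=co@[*cx,1];N=np.array([-co[0],-co[1],1]);N/=np.linalg.norm(N);h=.112 if nm=='cup' else .088
        print(n,nm,len(e),'tilt deg',np.degrees(np.arccos(N[2])).round(1),'dir',N[:2].round(3),'rim centre z',z.round(4),'bottom centre',(np.array([*cx,z])-h*N).round(4))
E
python3 pl.py
```

```text
wrist cup 527 tilt deg 5.4 dir [-0.094  0.001] rim centre z 0.1302 bottom centre [0.0006 0.0009 0.0187]
wrist liner 413 tilt deg 1.5 dir [-0.026  0.005] rim centre z 0.0952 bottom centre [-0.0012  0.0005  0.0072]
side cup 92 tilt deg 4.9 dir [-0.084  0.012] rim centre z 0.1316 bottom centre [-0.0006 -0.0004  0.02  ]
side liner 87 tilt deg 4.2 dir [-0.059  0.045] rim centre z 0.0968 bottom centre [ 0.0017 -0.0029  0.009 ]
```

```bash
python3 -m jog '[[[0,0,0,0,0,-0.02,0.0919],[0,0,0,0,0,0,0.0919],[0,0,0,0,0,0,0.0919],[0,0,0,0,0,0,0.0919],[0,0,0,0,0,0,0.0919],[0,0,0,0,0,0,0.0919]]]'; python3 pl.py; python3 -c "
from rig import manip;print(manip.close_job())"
```

```text
time: 19.43
tool_pos: [0.5629, -0.3202, 0.3757]
tool_rot: [179.3, -25.1, 74.6]
contact_force: [-0.1, -0.8, 0.6]
finger_gap: 0.0922
wrist cup 496 tilt deg 4.9 dir [-0.085  0.014] rim centre z 0.1303 bottom centre [-0.0005 -0.0006  0.0187]
wrist liner 356 tilt deg 1.8 dir [-0.031  0.007] rim centre z 0.0952 bottom centre [-0.0008  0.0004  0.0072]
side cup 94 tilt deg 5.0 dir [-0.087  0.013] rim centre z 0.1313 bottom centre [-0.0003 -0.0005  0.0197]
side liner 89 tilt deg 2.8 dir [-0.043  0.023] rim centre z 0.0965 bottom centre [ 0.0003 -0.001   0.0086]
the job is handed in; nothing more can be done
None
```

The liner is home on the drive dog and the green cup stands on its floor. Both were released, and I handed the job in at about 19.5 s.

- **Liner:** I lined the slot up with the dog angle seen in the images (about −15°), and it went to the floor on the first lowering. I then turned it to and fro while lightly pressed. It stayed at floor level, and the dog pushed back at the end of the play with about 0.56 N m. The first swings of ±0.16 rad showed no torque, because they stayed within the play, so I had to turn further to confirm it. That last turn may have moved the dog slightly.
- **Cup:** it touched the liner floor at the expected depth, with about 10 N.
- **Final camera checks:** the liner's underside is at 7.2 mm in the wrist view and 8.6 mm in the side view (home is 8). The cup's underside is at 18.7 and 19.7 mm (home is 19). The readings barely changed over the last second, apart from the side view's liner tilt.
- **Lean:** after release both lean downhill within their play, the cup by about 5°. The liner's tilt is less certain: the wrist view gives about 2°, the side view 3–4°.
- **Bystanders:** I kept clear of the weight, the tape roll and the marker, and saw no sign that they moved. I did not measure their final positions.

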